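# Turn the model house to the camera and take its photo

### The arm

A 6-joint arm with a two-finger parallel gripper is mounted at the origin on a cart in front of the work surface, level with it; the furniture and walls round the work are solid. World frame = base frame: x ahead of the robot, y to its left, z up, the work surface at z = 0. Lengths are in m, angles in rad, forces in N, time in s.
With the tool pointing down it reaches from about 0.35 to 0.775 m from the base axis. Payload 5.5 kg.
Tool frame: the origin (TCP) lies at the very end of the fingers, on their centre line; the grasp point (between the pads) lies 19 mm behind it (grip_point_offset is the distance from the TCP to the grasp point, in m); z points along the fingers, y is the direction in which the jaws open and shut (so a half turn about z gives the same grasp; the last joint's range is limited). The gripper opens to 85 mm and grips with 20 to 120 N. Pads are 22 mm wide; open, the fingers measure 114 mm over their backs; the gripper's body (76 mm by 85 mm) begins 54 mm behind the grasp point. The pads swing forward as they close: fully open they stand 13 mm farther back than shut.
Start: joints at [-1.387, 0.313, 0.046, 1.304, 0, 1.431], TCP at [0.183, -0.545, 0.231] pointing down, gripper open.
Joint ranges: [-2.76, 2.76], [-0.86, 1.69], [-1.03, 1.26], [-2.2, 2.34], [-1.47, 1.5], [-3.14, 3.14]. Speed limits (rad/s): [2.57, 2.57, 3.14, 3.14, 3.14, 3.14].

### API

Orientations are given as a unit quaternion [w, x, y, z].
In Python, from workcell import * gives the robot as it stands.
- The arm moves only by the shell command python3 -m crank 'ROWS' [OPENING] [FORCE]. ROWS is a JSON object of lists of equal length, an entry for each row: "travel": the shift along the tool's x, y, z in units of 40 mm (1.0 is 40 mm), a list of three; "turn": the turn about the tool's z in rad. In form: {"travel": [[x, y, z], ...], "turn": [turn, ...]}. A call has 1 to 5 rows; each row is the pose to reach, as a shift and turn from the pose commanded when the call began, along the tool's axes at that moment; what a row does not reach only later rows make up. A row lasts 1/12 s, in which the tool goes at most 41.7 mm and 7.16 degrees, less where a joint would pass 70% of its speed; a pose out of reach is approached as far as the arm can. A call with a gripper value outside its range is refused whole. OPENING is the finger opening in mm, from 0 to 85.4, set as the call begins (- or left out, the last holds). The fingers move at their own pace and stop on an object; FORCE is the grip in N (left out, the last holds). Time passes only in rows, so rows that repeat a pose let the fingers close. It gives the time, the measured TCP pose, the force and the opening at its end, in the units of the state.
- get_state(): the state, without advancing time (a new reading comes with each control period).
- read_camera(name): name is "side" or "top"; returns a dict with "image" (384x512x3 uint8, red, green, blue), "K" (3x3 intrinsics, pixels), "R" (3x3) and "t" (3): a world point X has camera coordinates R X + t. Camera axes: x right, y down, z forward; pixel columns grow to the right and rows downward; lengths in m; the calibration is good to about 2 mm. A picture is of the moment at which its call begins. There is no depth.
- hand_in(): hands the job in, once; it reports no verdict.
The state is a dict: "clock": time; "joint_pos": joint angles; "qvel": joint speeds; "tau": joint torques, N m; "tcp_pos": TCP position; "orientation": TCP orientation; "wrist_force": force on the tool from outside, world axes, zero at the start; "ft_torque": the same for the moment, N m; "finger_gap": finger opening in m.
Only numpy, scipy, OpenCV 4.12 (cv2) and the standard library are available. Lean on these libraries where they do the work, as an engineer would, in place of code of your own. Each camera call takes 0.05 s, during which the arm holds its last target. There are 200 camera calls.

### The job

Push the red post to turn the white photo turntable until it clicks into the position where the house's front, the wall on the opposite side from the red post, squarely faces the camera lens; the paint is wet, so do not touch the house. Once it is there, press the yellow button fully down to focus and let it come up, then press the red button fully down to take the photo and let it come up. Leave the blue button alone, press no button before the house faces the camera, and leave the loose things round about where they are.

Things in the scene. Friction and masses are not known exactly. Their poses are not given: they have to be found in the camera images.
- turntable (a joint): angle (rad) of the white turntable (230 mm across, top face 45 mm up), positive counterclockwise from above. Clicks at -2.09, -1.05, 0 and 1.05; at 0 the house's front faces the camera and the red post is on the side away from the camera. Starts from -2.2 to -0.9. About 4 N at the post turns it over a click; past half way it springs on to the next click by itself
- post (a point): red upright post on the turntable's rim, 98 mm from the axis, 14 mm thick with a 20 mm cap at the top; this point is on the post's axis 77 mm above the table; the post stands from 50 mm to 109 mm above the table. Moves with the turntable
- axis (a point): centre of the turntable's top face, 45 mm above the table; on the rotation axis; its own x axis points to the house's front (away from the red post)
- house: sand-coloured model house, 87 x 84 x 56 mm, fixed in the middle of the turntable, roof 101 mm above the table; corners up to 58 mm from the axis; wet paint, not to be touched
- lens (a point): front of the lens of the small black camera (78 mm wide, top 111 mm above the table), which stands on the stand's arm; the lens is 186 mm from the turntable's axis, 84 mm above the table. The camera is fixed to the stand
- yellow (a joint): yellow (focus) round push button, 32 mm across, on top of its grey module; value 0 when up, 0.006 m when fully pressed (spring, about 5 N to the bottom; from 0.0045 it counts as pressed)
- yellow_top (a point): centre of the top face of the yellow button; the button tops stand about 50 mm above the table, neighbours 62 mm apart; the three modules sit in a row on an aluminium plate in an order that changes
- red (a joint): red (shutter) round push button, 32 mm across, on top of its grey module; value 0 when up, 0.006 m when fully pressed (spring, about 5 N to the bottom; from 0.0045 it counts as pressed)
- red_top (a point): centre of the top face of the red button; the button tops stand about 50 mm above the table, neighbours 62 mm apart; the three modules sit in a row on an aluminium plate in an order that changes
- blue (a joint): blue (not to be pressed) round push button, 32 mm across, on top of its grey module; value 0 when up, 0.006 m when fully pressed (spring, about 5 N to the bottom; from 0.0045 it counts as pressed)
- blue_top (a point): centre of the top face of the blue button; the button tops stand about 50 mm above the table, neighbours 62 mm apart; the three modules sit in a row on an aluminium plate in an order that changes
- well: loose little model well on a sanded base, 86 x 85 x 22 mm; origin under its centre; bystander
- dome_loose: loose plaster dome, 84 mm across, 38 mm high; origin under its centre; bystander
- glue_bottle: loose white glue bottle with orange cap, 30 mm across, 74 mm high; origin under its centre; bystander

How it is judged:
On the way, in this order (a step that is already met when the one before it is completed fails the run):
1. the turntable rests in the click where the house faces the camera (value of joint turntable between -0.07 and 0.07 rad and value of joint each of yellow, red below 0.002 m), for 0.3 s.
2. the yellow button is pressed (value of joint turntable between -0.07 and 0.07 rad and value of joint yellow above 0.0045 m and value of joint red below 0.002 m), for 0.05 s.
3. the yellow button is up again (value of joint yellow below 0.0015 m), for 0.05 s.
4. the red button is pressed (value of joint turntable between -0.07 and 0.07 rad and value of joint red above 0.0045 m and value of joint yellow below 0.002 m), for 0.05 s.
At the end, for the whole second after the job is handed in: The turntable rests within 0.07 rad (4 degrees) of the click at 0, where the house faces the camera; all three buttons are up (less than 1.5 mm down); the well, the dome and the glue bottle are within 20 mm of where they stood (value of joint turntable between -0.07 and 0.07 rad and velocity of joint turntable between -0.05 and 0.05 rad/s and value of joint each of yellow, red, blue below 0.0015 m and distance of each of well, dome_loose, glue_bottle from where it was at the start of the episode below 0.02 m); the robot touches nothing.
It fails at once if a button is pressed while the house does not face the camera (value of joint any of yellow, red above 0.003 m and (value of joint turntable below -0.12 rad or value of joint turntable above 0.12 rad)).
It fails at once if yellow and red are pressed together (value of joint each of yellow, red above 0.003 m).
It fails at once if the blue button is pressed (value of joint blue above 0.003 m).
It fails at once if the robot touches the wet house (contact force between any of the arm, the fingers and house above 0.5 N).
It fails at once if a loose thing beside the work is pushed away by more than 20 mm (distance of any of well, dome_loose, glue_bottle from where it was at the start of the episode above 0.02 m).
It also fails if it takes over 64 s, if anything falls off the work surface, if the arm or the gripper's body presses on something with over 40 N, if the wrist force passes 120 N, or if a joint passes its speed limit or range.

## Working session

There is one attempt and no reset: what is moved stays moved. The work goes in short steps, Python scripts to look and compute and a shell command to move; the robot and the scene stay as the last step left them, time stands still between calls to the robot, and variables do not carry over. Pictures are saved under pics/ and viewed, about 8 in all and at most 12, crops included, and the job is handed in when it is done.

```bash
mkdir -p pics; cat > h.py <<'E'
from workcell import *
import numpy as np, cv2
def ray(c,u,v,z):
    K,R,t=map(np.array,(c["K"],c["R"],c["t"])); o=-R.T@t; d=R.T@np.linalg.inv(K)@np.array([u,v,1.]); return o+d*(z-o[2])/d[2]
def proj(c,X):
    p=np.array(c["K"])@(np.array(c["R"])@np.array(X)+np.array(c["t"])); return p[:2]/p[2]
def cam(n,f=None):
    c=read_camera(n)
    if f: cv2.imwrite("pics/"+f,np.array(c["image"])[:,:,::-1])
    return c
def blobs(c,lo,hi,z,amin=25):
    hsv=cv2.cvtColor(np.ascontiguousarray(c["image"]),cv2.COLOR_RGB2HSV); m=cv2.inRange(hsv,np.array(lo),np.array(hi))
    n,_,s,ce=cv2.connectedComponentsWithStats(m)
    for i in range(1,n):
        if s[i,4]>=amin: print(s[i].tolist(),ce[i].round(1),ray(c,*ce[i],z).round(3))
E
python3 - <<'E'
from h import *
for n in("top","side"):
    c=cam(n,n+"0.png"); print(n,"cam at",(-np.array(c["R"]).T@np.array(c["t"])).round(3))
    for nm,lo,hi,z in(("red",(0,150,80),(6,255,255),.05),("red2",(174,150,80),(180,255,255),.05),("yel",(22,130,120),(34,255,255),.05),("blue",(100,130,60),(125,255,255),.05)):
        print(nm); blobs(c,lo,hi,z)
s=get_state(); print(s)
E
```

```text
top cam at [0.372 0.012 1.163]
red
[362, 190, 12, 11, 110] [367.5 194.9] [ 0.553 -0.285  0.05 ]
[226, 227, 6, 6, 33] [228.6 229.6] [0.45  0.112 0.05 ]
red2
yel
[383, 185, 12, 11, 95] [388.3 189.7] [ 0.568 -0.346  0.05 ]
blue
[0, 149, 42, 104, 2179] [ 13.4 198.3] [0.536 0.747 0.05 ]
[341, 195, 12, 11, 106] [346.5 200. ] [ 0.538 -0.225  0.05 ]
[323, 301, 17, 13, 82] [331.  306.3] [ 0.244 -0.173  0.05 ]
[369, 302, 19, 6, 83] [379.3 304. ] [ 0.251 -0.305  0.05 ]
side cam at [ 0.392 -0.775  0.635]
red
[204, 170, 7, 19, 77] [207.2 178. ] [0.451 0.16  0.05 ]
[274, 276, 16, 15, 186] [281.3 283.1] [ 0.553 -0.285  0.05 ]
red2
yel
[290, 297, 16, 16, 207] [297.4 304.6] [ 0.569 -0.345  0.05 ]
blue
[260, 258, 15, 13, 156] [267.2 264. ] [ 0.538 -0.226  0.05 ]
{'clock': 0.1, 'joint_pos': array([-1.38654295e+00,  3.13979040e-01,  4.51023109e-02,  1.30357102e+00,
        3.36215404e-05,  1.43117242e+00]), 'qvel': array([-0.00055788, -0.00250988,  0.00273736,  0.00154447, -0.00084348,
       -0.00182375]), 'tau': array([ 2.24670825e-03, -4.81723845e+01,  2.99245781e+01,  1.27048497e-02,
       -1.91972349e-04,  6.41943075e-06]), 'tcp_pos': array([ 0.18289744, -0.54467595,  0.23047142]), 'orientation': array([-8.25881011e-04,  9.86916233e-01,  1.61231718e-01, -1.61742449e-06]), 'wrist_force': array([-0.4970768 , -1.43561472, -1.39025409]), 'ft_torque': array([-0.03651944,  0.04131126, -0.03603053]), 'finger_gap': 0.0854431774683786}
```

```bash
python3 - <<'E'
import cv2,numpy as np
a=cv2.imread("pics/top0.png")[120:320,120:420];b=cv2.imread("pics/side0.png")[80:340,120:400]
a=cv2.resize(a,(400*3//2,400));cv2.imwrite("pics/a.png",cv2.resize(cv2.imread("pics/top0.png")[130:310,150:420],None,fx=2.9,fy=2.9,interpolation=2));cv2.imwrite("pics/b.png",cv2.resize(b,None,fx=2.2,fy=2.2,interpolation=2))
E
```

```text
(no output)
```

View pics/a.png

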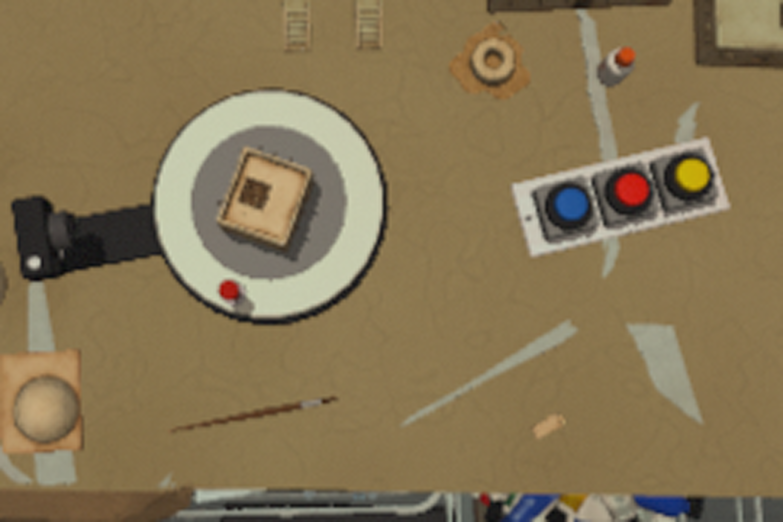

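View pics/b.png

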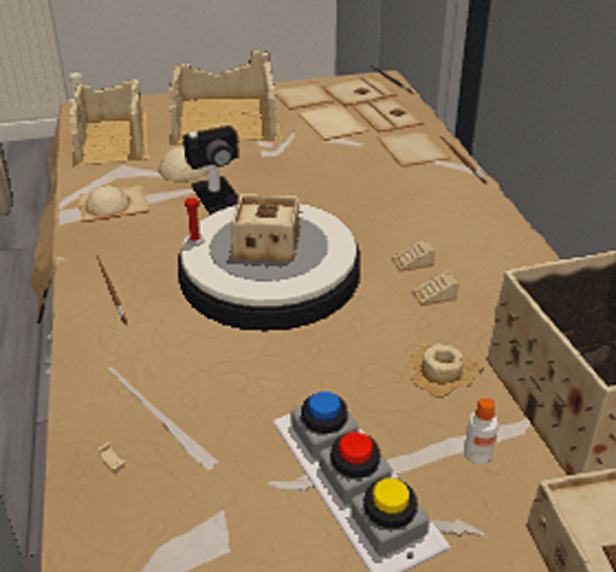

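The top view shows the photo camera left (+y) of the turntable, and the post at the lower left of the table, pixel (229,230). The button order from left to right is blue, red, yellow. The turntable has to turn counterclockwise by about 120°, which takes the post along the robot's side. Next I'll compute the axis, the lens direction and the post.

```bash
cat >> h.py <<'E'
def table(c):
    hsv=cv2.cvtColor(np.ascontiguousarray(c["image"]),cv2.COLOR_RGB2HSV); m=cv2.inRange(hsv,np.array((0,0,150)),np.array((60,45,255)))
    m[:, :195]=0; m[:,300:]=0;m[:150]=0;m[250:]=0
    cs,_=cv2.findContours(m,cv2.RETR_EXTERNAL,cv2.CHAIN_APPROX_NONE); k=max(cs,key=cv2.contourArea)
    P=np.array([ray(c,*p[0],.045)[:2] for p in cv2.convexHull(k)],dtype=np.float32); return cv2.minEnclosingCircle(P)
def post(c):
    hsv=cv2.cvtColor(np.ascontiguousarray(c["image"]),cv2.COLOR_RGB2HSV); m=cv2.inRange(hsv,np.array((0,150,80)),np.array((6,255,255))); m[:,310:]=0
    mo=cv2.moments(m,True); return ray(c,mo["m10"]/mo["m00"],mo["m01"]/mo["m00"],.107)
E
python3 - <<'E'
from h import *
c=cam("top"); (ax,r)=table(c); p=post(c); print("axis",ax,"r",r,"post",p)
d=p[:2]-np.array(ax); print("dist",np.hypot(*d),"ang",np.degrees(np.arctan2(*d[::-1])))
# lens: arm/camera pixels in the crop: lens front centre approx
for uv in((72/2.9+150,230/2.9+130),(40/2.9+150,237/2.9+130)):
    q=ray(c,*uv,.09)[:2]; e=q-np.array(ax); print("lens/cam",q,np.hypot(*e),np.degrees(np.arctan2(*e[::-1])))
b=np.array([.538,-.226])-np.array([.568,-.346]); print("row dir deg",np.degrees(np.arctan2(*b[::-1])),np.hypot(*b))
from scipy.spatial.transform import Rotation as R
s=get_state(); q=s["orientation"]; print(R.from_quat([*q[1:],q[0]]).as_matrix().round(3))
E
```

```text
axis (0.5388769507408142, 0.07495743036270142) r 0.1140112429857254 post [0.44604161 0.10684304 0.107     ]
dist 0.09815850968601084 ang 161.04424265001344
lens/cam [0.50213138 0.25960246] 0.18826583288247764 101.25518966473508
lens/cam [0.49514478 0.29017478] 0.21961559517571974 101.48611882588403
row dir deg 104.03624346792644 0.12369316876852976
[[ 0.948  0.318 -0.   ]
 [ 0.318 -0.948  0.001]
 [ 0.    -0.001 -1.   ]]
```

Everything agrees. Axis (0.539, 0.075), radius 114 mm. The post is at 161° and 98 mm from the axis. The lens is at 101° and 188 mm out, so the start angle is −2.09 and the post must reach 281°. I'll push with closed fingers and turn the tool along with the table.

```bash
cat > g.py <<'E'
# python3 g.py x y z [yaw] : travel & turn needed from now ; or  arc deg r z : pose relative to axis, yaw = deg-72
from h import *; import sys
from scipy.spatial.transform import Rotation as R
a=sys.argv[1:]; A=np.array([.539,.075])
s=get_state(); q=s["orientation"]; M=R.from_quat([*q[1:],q[0]]).as_matrix(); yaw=np.degrees(np.arctan2(M[1,0],M[0,0]))
def go(p,y):
    t=(-np.radians((y-yaw+180)%360-180)); print((M.T@(np.array(p)-s["tcp_pos"])/.04).round(2).tolist(),"turn",round(t,2))
print(s["clock"],s["tcp_pos"].round(3),"yaw",round(yaw,1),s["wrist_force"].round(1),s["joint_pos"].round(2))
if a and a[0]=="arc":
    r,z=float(a[1]),float(a[2])
    for d in map(float,a[3:]):
        t=np.radians(d); print(d,end=" "); go([*(A+r*np.array([np.cos(t),np.sin(t)])),z],d-80)
elif a:
    f=list(map(float,a)); go(f[:3],f[3] if len(f)>3 else yaw)
E
python3 g.py .42 -.2 .231 40
python3 -m crank '{"travel":[[1,0,0],[2,0,0],[3,0,0],[4,0,0],[5,0,0]],"turn":[0,0,0,0,0]}' 0
python3 g.py .44 -.1 .231 71
```

```text
0.15 [ 0.183 -0.545  0.231] yaw 18.6 [-0.2 -0.7  0.5] [-1.39  0.31  0.05  1.3   0.    1.43]
[8.36, -6.28, 0.0] turn -0.37
clock: 0.57
tcp_pos: [0.3739, -0.4807, 0.2311]
orientation: [-0.0, 0.987, 0.161, -0.0]
wrist_force: [-1.0, -1.0, 0.3]
finger_gap: 0.0253
0.5667 [ 0.374 -0.481  0.231] yaw 18.5 [-1.  -1.   0.3] [-1.04  0.38  0.14  1.33 -0.    1.78]
[4.59, -8.5, 0.0] turn -0.92
```

```bash

python3 -m crank '{"travel":[[0.4,-0.9,0],[0.8,-1.8,0],[1.2,-2.7,0],[1.6,-3.6,0],[2,-4.5,0]],"turn":[-0.12,-0.24,-0.36,-0.48,-0.6]}' 0 >/dev/null
python3 g.py .459 .135 .2 65
```

```text
0.9833 [ 0.391 -0.283  0.231] yaw 53.3 [ 0.7  0.3 -0.4] [-0.79  0.14 -0.18  1.25  0.    1.42]
[9.4, -4.89, 0.77] turn -0.2
```

```bash

python3 -m crank '{"travel":[[0.9,-0.4,0],[1.8,-0.9,0],[2.7,-1.4,0],[3.6,-1.9,0],[4.5,-2.4,0]],"turn":[-0.04,-0.08,-0.12,-0.16,-0.2]}' 0 >/dev/null
python3 g.py .459 .135 .2 65
```

```text
1.4 [ 0.423 -0.082  0.231] yaw 64.5 [ 1.4  0.1 -0.3] [-0.38  0.03 -0.29  1.24  0.    1.64]
[5.29, -1.52, 0.78] turn -0.01
```

```bash

python3 -m crank '{"travel":[[1,-0.3,0],[2,-0.6,0],[3,-0.9,0],[4,-1.2,0],[4.9,-1.4,0]],"turn":[0,0,0,0,0]}' 0 >/dev/null
python3 g.py .459 .135 .07 65
```

```text
1.8167 [0.457 0.12  0.231] yaw 64.4 [1.2 0.4 0.7] [ 0.09  0.11 -0.21  1.25  0.    2.1 ]
[0.37, -0.11, 4.03] turn -0.01
```

```bash

python3 -m crank '{"travel":[[0.4,-0.1,0],[0.4,-0.1,1],[0.4,-0.1,2],[0.4,-0.1,3],[0.4,-0.1,4]],"turn":[0,0,0,0,0]}' 0 
python3 -c "
from h import *
c=cam('side','s1.png');i=np.array(c['image'])[80:240,120:320,::-1];cv2.imwrite('pics/s1.png',cv2.resize(i,None,fx=3,fy=3))"
python3 g.py arc .1 .07 145 152 160 168 176 184
```

```text
clock: 2.23
tcp_pos: [0.4603, 0.1336, 0.0698]
orientation: [0.0, 0.846, 0.533, 0.0]
wrist_force: [1.3, 0.2, -0.2]
finger_gap: 0.0
2.2833 [0.455 0.133 0.062] yaw 64.4 [-2.7 -0.8 -5.3] [ 0.11  0.25 -0.48  0.85 -0.    2.13]
145.0 [0.02, 0.05, -0.19] turn -0.01
152.0 [-0.29, 0.02, -0.19] turn -0.13
160.0 [-0.64, 0.03, -0.19] turn -0.27
168.0 [-0.98, 0.09, -0.18] turn -0.41
176.0 [-1.31, 0.19, -0.18] turn -0.55
184.0 [-1.63, 0.34, -0.18] turn -0.69
```

View pics/s1.png

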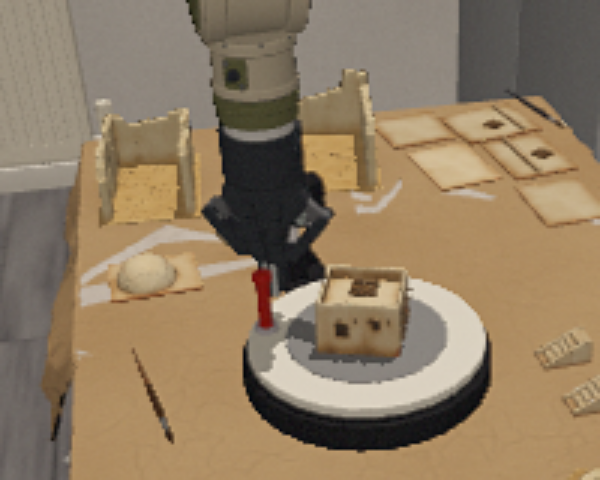

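The fingers are on the table's rim, directly behind the post on the camera side and well clear of the house. The post is at (265,295) and the house starts at x≈318. Now I start pushing along the arc.

```bash

python3 -m crank '{"travel":[[-0.15,0,0],[-0.3,0,0],[-0.5,0,0],[-0.75,0.05,0],[-1,0.1,0]],"turn":[-0.08,-0.15,-0.22,-0.3,-0.4]}' 0 
python3 g.py arc .1 .07 168 176 184 192 200 208
python3 -c "
from h import *
p=post(cam('top'))[:2]-[.539,.075];print(p,np.degrees(np.arctan2(p[1],p[0]))%360)"
```

```text
clock: 2.7
tcp_pos: [0.4459, 0.0961, 0.0718]
orientation: [-0.001, 0.722, 0.692, 0.0]
wrist_force: [-0.1, 3.6, -1.9]
finger_gap: -0.0001
2.7 [0.446 0.096 0.072] yaw 87.6 [-0.1  3.6 -1.9] [ 0.03  0.2  -0.52  0.85  0.    1.65]
168.0 [-0.01, -0.12, 0.04] turn -0.01
176.0 [-0.36, -0.15, 0.04] turn -0.15
184.0 [-0.71, -0.14, 0.04] turn -0.29
192.0 [-1.05, -0.07, 0.04] turn -0.43
200.0 [-1.38, 0.04, 0.04] turn -0.57
208.0 [-1.69, 0.19, 0.04] turn -0.71Traceback (most recent call last):
  File "<string>", line 3, in <module>
    p=post(cam('top'))[:2]-[.539,.075];print(p,np.degrees(np.arctan2(p[1],p[0]))%360)
      ~~~~^^^^^^^^^^^^
  File "h.py", line 23, in post
    mo=cv2.moments(m,True); return ray(c,mo["m10"]/mo["m00"],mo["m01"]/mo["m00"],.107)
                                         ~~~~~~~~~^~~~~~~~~~
ZeroDivisionError: float division by zero
```

```bash

python3 -m crank '{"travel":[[-0.25,-0.15,0],[-0.5,-0.15,0],[-0.75,-0.12,0],[-1.05,-0.07,0],[-1.35,0.02,0]],"turn":[-0.1,-0.2,-0.31,-0.43,-0.55]}' 0 
python3 g.py arc .1 .07 200 208 216 224 232
```

```text
clock: 3.17
tcp_pos: [0.4454, 0.041, 0.0723]
orientation: [0.0, 0.507, 0.862, -0.0]
wrist_force: [0.2, 0.6, 0.4]
finger_gap: 0.0
3.1667 [0.445 0.041 0.072] yaw 119.0 [0.2 0.6 0.4] [-0.09  0.19 -0.54  0.85 -0.    0.98]
200.0 [-0.0, -0.01, 0.06] turn -0.02
208.0 [-0.35, -0.04, 0.06] turn -0.16
216.0 [-0.7, -0.02, 0.06] turn -0.3
224.0 [-1.04, 0.04, 0.06] turn -0.44
232.0 [-1.37, 0.16, 0.06] turn -0.58
```

```bash

python3 -c "
from h import *
c=cam('side','s2.png');i=np.array(c['image'])[80:240,120:320,::-1];cv2.imwrite('pics/s2.png',cv2.resize(i,None,fx=3,fy=3))"
```

```text
(no output)
```

View pics/s2.png

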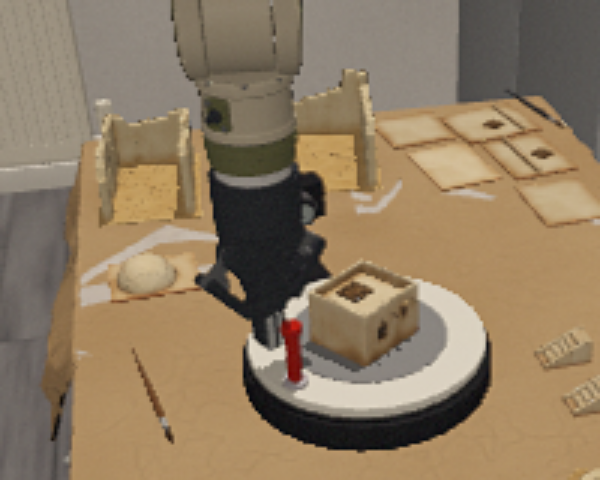

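The post is clear of the fingers at (293,350) and has clicked over to about 221°. I keep going for the second click.

```bash

python3 -m crank '{"travel":[[-0.25,-0.04,0],[-0.5,-0.04,0],[-0.75,-0.02,0],[-1.05,0.04,0],[-1.35,0.14,0]],"turn":[-0.11,-0.22,-0.33,-0.45,-0.57]}' 0 
python3 g.py arc .1 .07 232 237 242 247 252
```

```text
clock: 3.63
tcp_pos: [0.4752, -0.0026, 0.0719]
orientation: [-0.001, 0.245, 0.969, 0.001]
wrist_force: [-2.5, 4.0, 0.7]
finger_gap: 0.0001
3.6333 [ 0.475 -0.003  0.072] yaw 151.6 [-2.5  4.   0.7] [-0.18  0.24 -0.47  0.86  0.    0.32]
232.0 [-0.06, -0.0, 0.05] turn -0.01
237.0 [-0.28, -0.03, 0.05] turn -0.09
242.0 [-0.5, -0.03, 0.05] turn -0.18
247.0 [-0.72, -0.02, 0.05] turn -0.27
252.0 [-0.93, 0.01, 0.05] turn -0.36
```

```bash

python3 -m crank '{"travel":[[-0.15,-0.02,0],[-0.3,-0.03,0],[-0.45,-0.03,0],[-0.6,-0.03,0],[-0.72,-0.02,0]],"turn":[-0.06,-0.1,-0.16,-0.22,-0.27]}' 0 
python3 -c "
from h import *
c=cam('side','s3.png');i=np.array(c['image'])[80:240,120:320,::-1];cv2.imwrite('pics/s3.png',cv2.resize(i,None,fx=3,fy=3))"
python3 g.py arc .12 .07 240 235
```

```text
clock: 4.05
tcp_pos: [0.5018, -0.0177, 0.0721]
orientation: [0.0, 0.115, 0.993, -0.0]
wrist_force: [0.5, -0.7, 0.6]
finger_gap: 0.0
4.1 [ 0.503 -0.018  0.072] yaw 167.0 [ 1.1 -0.2  0.6] [-0.2   0.28 -0.41  0.88 -0.    0.03]
240.0 [0.52, -0.4, 0.05] turn 0.12
235.0 [0.77, -0.31, 0.05] turn 0.21
```

View pics/s3.png

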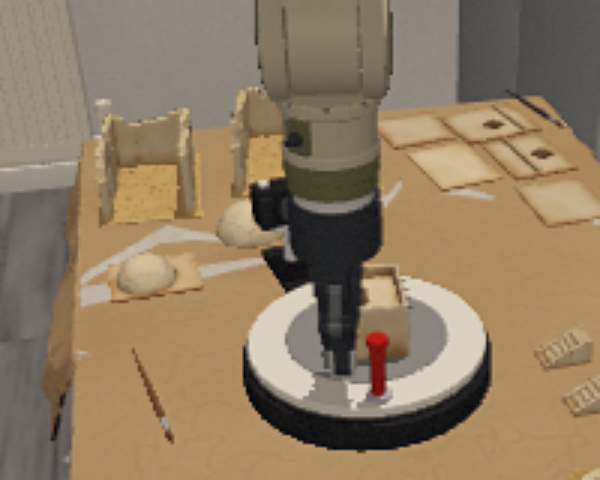

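The post sprung ahead to (378,365), clear of the fingers. Next I lift straight up and back off so I can measure it.

```bash

python3 -m crank '{"travel":[[0.1,-0.2,-0.5],[0.1,-0.2,-1.5],[0.1,-0.2,-2.5],[0.1,-0.2,-3],[0.1,-0.2,-3]],"turn":[0,0,0,0,0]}' 0 
python3 g.py .48 -.2 .19 104
python3 -c "
from h import *
c=cam('side');hsv=cv2.cvtColor(np.ascontiguousarray(c['image']),cv2.COLOR_RGB2HSV); m=cv2.inRange(hsv,np.array((0,150,80)),np.array((6,255,255)));m[240:]=0
ys,xs=np.nonzero(m);print(xs.min(),xs.max(),ys.min(),ys.max(),m.sum()/255)
p=ray(c,xs[ys<ys.min()+4].mean(),ys.min()+2,.107)[:2]-[.539,.075];print(p,np.hypot(*p),np.degrees(np.arctan2(p[1],p[0]))%360)"
```

```text
clock: 4.52
tcp_pos: [0.4984, -0.0249, 0.1974]
orientation: [0.005, 0.116, 0.993, -0.0]
wrist_force: [0.8, 0.2, -0.6]
finger_gap: -0.0002
4.5167 [ 0.498 -0.025  0.197] yaw 166.7 [ 0.8  0.2 -0.6] [-0.21  0.17 -0.22  1.17 -0.    0.02]
[-0.56, -4.37, 0.19] turn 1.09
253 259 189 209 94.0
[ 0.02086593 -0.09862496] 0.1008080862104132 281.9458187487946
```

The post is at 281.9°, and the target is about 281.3°, so the table is in the click. Now to the yellow button.

```bash

python3 -m crank '{"travel":[[-0.1,-0.9,0],[-0.2,-1.8,0],[-0.3,-2.7,0],[-0.4,-3.6,0],[-0.5,-4.5,0]],"turn":[0.1,0.2,0.3,0.4,0.5]}' 0 >/dev/null
python3 g.py .5685 -.3455 .1 104
python3 -c "
from h import *
c=cam('top');p=post(c)[:2]-[.539,.075];print(p,np.hypot(*p),np.degrees(np.arctan2(p[1],p[0]))%360)"
```

```text
4.9833 [ 0.473 -0.205  0.19 ] yaw 137.9 [0.4 0.  0.1] [-0.56  0.22 -0.18  1.17 -0.    0.17]
[-4.13, -1.0, 2.24] turn 0.59
[ 0.01815525 -0.09492196] 0.09664260057781952 280.82790757662235
```

```bash

python3 -m crank '{"travel":[[-0.9,-0.2,0.3],[-1.8,-0.4,0.6],[-2.7,-0.7,0.9],[-3.5,-0.9,1.2],[-4.13,-1,1.5]],"turn":[0.12,0.24,0.36,0.48,0.59]}' 0 >/dev/null
python3 -m crank '{"travel":[[0,0,0],[0,0,0]],"turn":[0,0]}' 0 
python3 g.py .5685 -.3455 .054 104
```

```text
clock: 5.62
tcp_pos: [0.5699, -0.3437, 0.1277]
orientation: [-0.003, 0.613, 0.79, 0.0]
wrist_force: [0.2, 0.9, 0.3]
finger_gap: 0.0
5.6167 [ 0.57  -0.344  0.128] yaw 104.4 [0.2 0.9 0.3] [-0.66  0.54  0.13  1.17  0.    0.66]
[-0.04, -0.04, 1.84] turn 0.01
```

```bash

python3 -m crank '{"travel":[[-0.03,-0.03,0.7],[-0.03,-0.03,1.4],[-0.03,-0.03,1.7],[-0.03,-0.03,1.7],[-0.03,-0.03,1.7]],"turn":[0,0,0,0,0]}' 0 
python3 -c "
from h import *
c=cam('side','s4.png');i=np.array(c['image'])[180:330,200:400,::-1];cv2.imwrite('pics/s4.png',cv2.resize(i,None,fx=3,fy=3))"
python3 g.py .5685 -.3455 .044 104
```

```text
clock: 6.03
tcp_pos: [0.5694, -0.3444, 0.0634]
orientation: [-0.001, 0.612, 0.791, 0.0]
wrist_force: [-0.1, 0.6, -0.1]
finger_gap: 0.0003
6.0833 [ 0.57  -0.345  0.065] yaw 104.5 [-0.3  0.5  1. ] [-0.66  0.57  0.03  1.03 -0.    0.65]
[0.01, -0.05, 0.52] turn 0.01
```

View pics/s4.png

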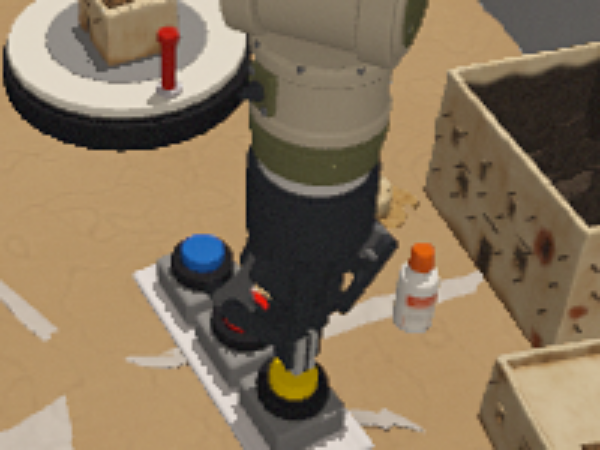

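The fingertips hover centred over the yellow button at (293,375), with the red and blue buttons untouched. Press it in small steps.

```bash

python3 -m crank '{"travel":[[0,-0.03,0.2],[0,-0.03,0.35],[0,-0.03,0.45],[0,-0.03,0.5],[0,-0.03,0.5]],"turn":[0,0,0,0,0]}' 0 
python3 g.py .5685 -.3455 .044 104
```

```text
clock: 6.5
tcp_pos: [0.5706, -0.3472, 0.0497]
orientation: [0.004, 0.612, 0.791, -0.0]
wrist_force: [-5.7, 3.6, 27.2]
finger_gap: 0.0001
6.5 [ 0.571 -0.347  0.05 ] yaw 104.5 [-5.7  3.6 27.2] [-0.67  0.58  0.01  0.99 -0.    0.65]
[0.05, -0.04, 0.14] turn 0.01
```

```bash

python3 -c "
from h import *
c=cam('side','s5.png');i=np.array(c['image'])[260:330,250:350,::-1]
j=cv2.imread('pics/side0.png')[260:330,250:350]
cv2.imwrite('pics/s5.png',cv2.resize(np.hstack([i,j]),None,fx=4,fy=4))
s=get_state();print(s['tcp_pos'],s['wrist_force'])
blobs(c,(22,130,120),(34,255,255),.05)"
```

```text
[ 0.5705708  -0.34715405  0.04965388] [-5.75709406  4.75032014 28.08483856]
[290, 302, 16, 11, 61] [295.5 308.6] [ 0.562 -0.353  0.05 ]
```

View pics/s5.png

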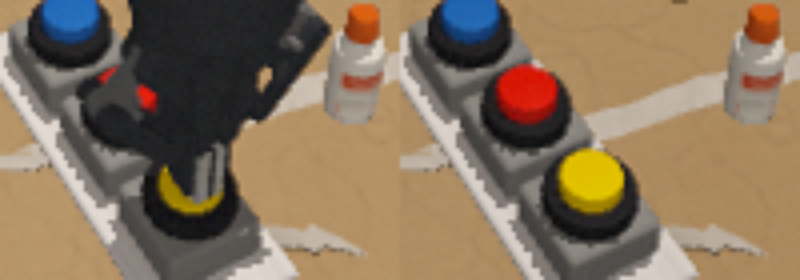

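Force is 28 N at z=0.0497, which means bottomed on something. I'll check the force profile while releasing to make sure it was the button that bottomed and not the ring.

```bash

for i in 1 2 3 4 5 6; do python3 -m crank '{"travel":[[0,0,-0.05],[0,0,-0.05]],"turn":[0,0]}' 0 | egrep 'tcp|force'; done
python3 -c "
import cv2
a=cv2.imread('pics/s5.png')[::4,::4];print(a[36:56,40:47,1]);print(a[36:56,140:147,1])"
```

```text
tcp_pos: [0.5705, -0.3471, 0.0498]
wrist_force: [-2.6, 2.4, 18.9]
tcp_pos: [0.5704, -0.347, 0.05]
wrist_force: [0.8, -0.3, 7.9]
tcp_pos: [0.5703, -0.347, 0.0513]
wrist_force: [3.0, -0.4, 4.2]
tcp_pos: [0.5697, -0.3467, 0.0523]
wrist_force: [2.5, -0.9, 3.6]
tcp_pos: [0.5689, -0.3461, 0.0535]
wrist_force: [1.2, -1.8, 3.3]
tcp_pos: [0.5684, -0.3457, 0.0551]
wrist_force: [0.8, -0.7, 2.3]
[[ 35  33  31  31  32  33  32]
 [ 34  34  33  33  34  34  31]
 [ 35  34  34  34  34  34  32]
 [ 35  33  33  34  34  33  33]
 [ 34  32  33  34  33  31  32]
 [ 38  52  41  31  32  31  32]
 [ 56 109  65  28  29  30  33]
 [ 73 125  87  37  28  29  32]
 [ 88 122 111  54  29  30  31]
 [ 99 125 123  79  37  28  31]
 [100 126 126 111  72  36  30]
 [ 94 124 127 126 111  61  31]
 [ 74 117 127 126 125  94  43]
 [ 56 108 129 128 127 117  88]
 [ 34  76 118 132 131 128 121]
 [ 18  37  80 124 137 136 134]
 [ 20  22  36  69  92 117 138]
 [ 22  18  17  24  36  61  88]
 [ 20  20  15  14  19  23  34]
 [ 20  22  20  18  21  18  17]]
[[125 126 116 102  91  84  76]
 [114 101  84  71  80 101 116]
 [ 89  71  67  91 137 163 173]
 [ 55  74 125 162 184 192 190]
 [ 48 111 175 192 191 190 190]
 [ 83 156 189 191 190 190 190]
 [110 175 192 190 190 190 190]
 [127 182 192 190 191 190 191]
 [134 184 192 191 191 191 191]
 [114 175 193 192 191 191 192]
 [ 95 158 189 194 193 192 192]
 [ 86 130 166 189 194 193 193]
 [ 65 105 134 166 185 193 196]
 [ 54  97 119 134 150 168 185]
 [ 43  72 107 122 126 136 149]
 [ 31  36  71 112 127 128 129]
 [ 33  28  41  69  86 107 125]
 [ 34  34  34  38  43  58  79]
 [ 27  34  36  34  35  35  40]
 [ 21  25  28  33  37  35  35]]
```

The profile is the spring's: stiff below z=0.050, then about 4 N falling over 6 mm. The button was fully pressed. I lift off and go to the red one.

```bash

python3 -m crank '{"travel":[[0,0,-0.5],[0,0,-1],[0,0,-1],[0,0,-1]],"turn":[0,0,0,0]}' 0 
python3 g.py .553 -.285 .095 104
```

```text
clock: 7.88
tcp_pos: [0.5687, -0.3459, 0.0956]
orientation: [0.0, 0.612, 0.791, -0.0]
wrist_force: [0.0, 0.3, -0.6]
finger_gap: -0.0001
7.8833 [ 0.569 -0.346  0.096] yaw 104.5 [ 0.   0.3 -0.6] [-0.67  0.55  0.07  1.09 -0.    0.65]
[1.57, 0.0, 0.01] turn 0.01
```

```bash

python3 -m crank '{"travel":[[0.5,0,0],[1,0,0],[1.57,0,0],[1.57,0,0],[1.57,0,0]],"turn":[0,0,0,0,0]}' 0 
python3 -m crank '{"travel":[[0,0,0.4],[0,0,0.7],[0,0,0.7],[0,0,0.7]],"turn":[0,0,0,0]}' 0 
python3 g.py .553 -.285 .047 104
python3 -c "
from h import *
c=cam('side','s6.png');i=np.array(c['image'])[160:330,200:350,::-1]
cv2.imwrite('pics/s6.png',cv2.resize(i,None,fx=3.5,fy=3.5))
blobs(c,(22,130,120),(34,255,255),.05)"
```

```text
clock: 8.3
tcp_pos: [0.5518, -0.2834, 0.0937]
orientation: [-0.002, 0.612, 0.791, -0.0]
wrist_force: [-0.7, -0.5, -0.5]
finger_gap: -0.0
clock: 8.63
tcp_pos: [0.5523, -0.2853, 0.0659]
orientation: [-0.001, 0.613, 0.79, -0.0]
wrist_force: [0.7, 0.0, 0.3]
finger_gap: -0.0002
8.6333 [ 0.552 -0.285  0.066] yaw 104.5 [0.7 0.  0.3] [-0.61  0.5  -0.1   0.98 -0.    0.71]
[0.0, 0.02, 0.47] turn 0.01
[290, 297, 16, 16, 210] [297.5 304.6] [ 0.569 -0.345  0.05 ]
```

View pics/s6.png

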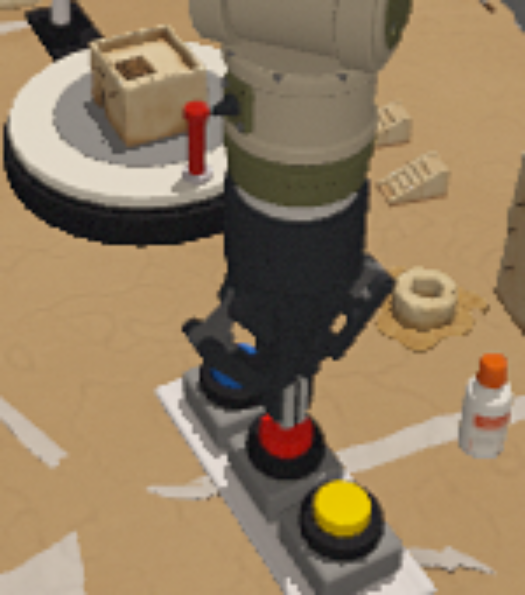

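The yellow button is fully up, with its blob identical to the start. The tips are centred over the red one at (287,430). Press it.

```bash

python3 -m crank '{"travel":[[0,0,0.2],[0,0,0.35],[0,0,0.48],[0,0,0.53],[0,0,0.53]],"turn":[0,0,0,0,0]}' 0 
for i in 1 2 3 4; do python3 -m crank '{"travel":[[0,0,-0.05],[0,0,-0.05]],"turn":[0,0]}' 0 | egrep 'tcp|force'; done
```

```text
clock: 9.1
tcp_pos: [0.5541, -0.2861, 0.0498]
orientation: [0.002, 0.612, 0.791, -0.0]
wrist_force: [-4.8, 2.4, 19.4]
finger_gap: -0.0001
tcp_pos: [0.554, -0.2861, 0.05]
wrist_force: [-1.0, -0.6, 9.9]
tcp_pos: [0.554, -0.2861, 0.0513]
wrist_force: [0.4, -2.0, 3.4]
tcp_pos: [0.5539, -0.286, 0.0528]
wrist_force: [1.2, -1.7, 3.2]
tcp_pos: [0.5533, -0.2853, 0.0543]
wrist_force: [0.5, -0.3, 2.4]
```

The profile matches the yellow one, so red was fully pressed. Lift off, move aside and check.

```bash

python3 -m crank '{"travel":[[0,0,-0.5],[0,0,-1.4],[0,0,-2.3],[0,0,-3],[0,0,-3.5]],"turn":[0,0,0,0,0]}' 0 >/dev/null
python3 g.py .4 -.35 .2
python3 -m crank '{"travel":[[0,0.8,0],[0,1.6,0],[0,2.4,0],[0,3.2,0],[0,4,0]],"turn":[0,0,0,0,0]}' 0 
python3 -m crank '{"travel":[[0,0,0],[0,0,0],[0,0,0],[0,0,0]],"turn":[0,0,0,0]}' 0 |grep tcp
```

```text
10.1833 [ 0.553 -0.285  0.196] yaw 104.5 [ 0.4 -0.1  0.4] [-0.6   0.42  0.11  1.26  0.    0.71]
[-0.62, -4.11, -0.1] turn -0.0
clock: 10.6
tcp_pos: [0.7083, -0.2438, 0.1927]
orientation: [-0.002, 0.612, 0.791, -0.0]
wrist_force: [1.1, -0.6, 0.5]
finger_gap: 0.0
tcp_pos: [0.7068, -0.2451, 0.1938]
```

I got the sign wrong and went away from the robot. It stayed at z=0.19 with no contact force. Going back the other way.

```bash

python3 -m crank '{"travel":[[0,-1,0],[0,-2,0],[0,-3,0],[0,-4,0],[0,-5,0]],"turn":[0,0,0,0,0]}' 0 >/dev/null
python3 -m crank '{"travel":[[0,-1,0],[0,-2,0],[0,-3,0],[0,-3,0],[0,-3,0]],"turn":[0,0,0,0,0]}' 0 
python3 - <<'E'
from h import *
c=cam("top","t9.png");p=post(c)[:2]-[.539,.075];print("post ang",np.degrees(np.arctan2(p[1],p[0]))%360)
s=cam("side","s9.png")
for nm,lo,hi in(("red",(0,150,80),(6,255,255)),("yel",(22,130,120),(34,255,255)),("blue",(100,130,60),(125,255,255))): print(nm);blobs(s,lo,hi,.05)
a=np.array(c["image"])[130:310,140:420];b=np.array(s["image"])[80:340,110:400]
a=cv2.resize(a,(404,260));cv2.imwrite("pics/f.png",cv2.resize(np.vstack([cv2.resize(a,(290,187)),b])[:,:,::-1],None,fx=1.33,fy=1.33,interpolation=2))
E
```

```text
clock: 11.77
tcp_pos: [0.3952, -0.3255, 0.1952]
orientation: [0.001, 0.614, 0.789, -0.0]
wrist_force: [0.2, 0.6, 0.5]
finger_gap: -0.0002
post ang 280.82790757662235
red
[253, 189, 7, 21, 96] [255.6 197.9] [0.57  0.025 0.05 ]
[274, 276, 16, 15, 186] [281.3 283.1] [ 0.553 -0.285  0.05 ]
yel
[290, 297, 16, 16, 210] [297.5 304.6] [ 0.569 -0.345  0.05 ]
blue
[260, 258, 15, 13, 156] [267.2 264. ] [ 0.538 -0.226  0.05 ]
```

View pics/f.png

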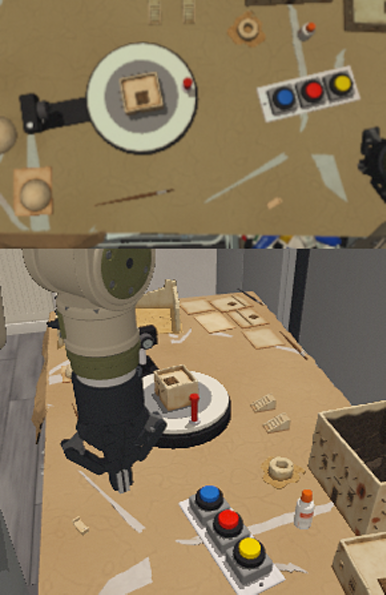

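The post is opposite the camera, all three button blobs match their starting positions, the loose things haven't moved, and the arm is clear.

```bash
python3 -c "
from workcell import *
print(hand_in())"
```

```text
the job is handed in; nothing more can be done
None
```

The job is done and handed in at about 12 s of the 64 s allowed; no verdict was reported.

- **Turntable:** I pushed the red post with closed fingers through two clicks, from about −2.09 to 0. The final post bearing was 280.8° from the top camera (281.9° from the side camera earlier), against a target of about 281.3°. That puts it within about 0.01 rad of the click.
- **Buttons:** I pressed yellow, released it, then pressed red and released it. Both went solid at z ≈ 0.050 (28 N on yellow, 19 N on red) and then showed the spring over several mm on release, so both were fully down. In the last side view all three buttons are back where they started. I never pressed blue.
- **House and loose things:** The images and forces showed no contact with the house. By eye, the well, dome and bottle had not moved; I did not measure them. The arm was clear at the end.

Two things disagreed or went wrong:
- **Button height:** the tops were at about 56 mm by touch, not the stated 50 mm or so.
- **Wrong-way move:** one retreat went the wrong way because of a sign error, at 0.19 m height and with no contact. I reversed it.

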